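# Open the latched gate of the pan stall

### The arm

A 6-joint arm with a two-finger parallel gripper is mounted at the origin on the work surface. World frame = base frame: x ahead of the robot, y to its left, z up, the work surface at z = 0. Lengths are in m, angles in degrees, forces in N, time in s.
With the tool pointing down it reaches from about 0.4 to 0.825 m from the base axis. Payload 7 kg.
Tool frame: the origin (TCP) lies on the centre line of the jaws, within the pads' length; the fingertips stand 19 mm ahead of it and the grasp point (between the pads) is the TCP (r.tip_extent is the distance from the TCP to the fingertips, in m); z points along the fingers, y is the line along which they close (so a half turn about z gives the same grasp; the last joint's range is limited). The gripper opens to 88 mm and grips with 3 to 60 N. Pads are 19 mm wide; open, the fingers measure 130 mm over their backs; the gripper's body (78 mm by 193 mm) begins 47 mm behind the grasp point.
Start: joints at [-60.04, 20.546, 0.682, 0, -70.136, -16.507], TCP at [0.157, -0.656, 0.217] pointing down, gripper open.
Joint ranges: [-176.03, 176.03], [-82.01, 121.73], [-58.28, 71.71], [-173.87, 95.51], [-174.79, -0.11], [-173.66, 173.66]. Speed limits (degrees/s): [136.94, 136.94, 172.46, 180, 180, 180].

### API

Orientations are given as [roll, pitch, yaw] about the fixed x, y, z axes, in that order (R = Rz(yaw) Ry(pitch) Rx(roll)).
In Python, from plant import r gives the robot as it stands. The module is installed in compiled form; this text tells all that it offers.
- The arm moves only by the tool jog_arm, never from a script. Its argument "deltas" is a list that holds one entry, the list of rows, each a list of 5 numbers: the opening, from -1 (shut) to 1 (fully open), then the shift along the world's x, y, z in cm, then the turn about the world's z in rad. In form: [[[claw, dx, dy, dz, turn], ...]]. A call has 1 to 8 rows; each row shifts and turns the commanded pose from where the row before left it; what a row does not reach is not made up. A row lasts 1/8 s, in which the tool goes at most 62.5 mm and 10.7 degrees, less where a joint would pass 70% of its speed; a pose out of reach is approached as far as the arm can. A call with a gripper value outside its range is refused whole. The fingers move at their own pace and stop on an object; "force" is the grip in N (left out, the last holds). Time passes only in rows, so rows that do not move let the fingers close. It gives the time, the measured TCP pose, the force, the opening and the grip force at its end, in the units of the state.
- r.get_state(): the state, without advancing time (a new reading comes with each control period).
- r.capture(name): name is "scene" or "top" or "wrist"; returns the picture (420x560x3 uint8, blue, green, red); there is no depth.
- r.camera_info(name): a dict with "fx", "fy", "cx", "cy" (pixels), "k1" (the pictures are not rectified: a ray, as slopes to the right and down, at radius r is drawn at 1 + k1 r^2 times it, then the intrinsics apply), "view" (4x4, takes a point from world to camera coordinates). Camera axes: x right, y up, looking along -z (the intrinsics and any distortion apply to the point x, -y, -z); pixel columns grow to the right and rows downward; lengths in m; the calibration is good to about 2 mm. A picture is of the moment at which its call begins: read the wrist's pose just before it. camera_info takes no time and is no camera call; for the wrist camera it gives the pose at the moment of the call.
- r.close_job(): hands the job in; it is judged then, once.
The state is a dict: "time_s": time; "joints": joint angles; "qd": joint speeds; "joint_torque": joint torques, N m; "tcp_pos": TCP position; "eef_rot": TCP orientation; "contact_force": force on the tool from outside, world axes, zero at the start; "moment": the same for the moment, N m; "gripper_width": finger opening in m; "gripper_force": force on a finger pad.
Only numpy, scipy, OpenCV 4.12 (cv2) and the standard library are available. Lean on these libraries where they do the work, as an engineer would, in place of code of your own. Each camera call takes 0.05 s, during which the arm holds its last target. There are 200 camera calls.

### The job

Open the gate of the plywood pan stall so that the griddle can be slid out: press the thumb lever down until you feel the latch bar, lifted clear of its keeper's lip, come up against the keeper's upper arm, swing the gate out while the bar is up, and leave it wide open, about square to where it was (at least 70 degrees), with the latch bar dropped back to rest. The latch is light and the keeper bends, so work by feel: do not press the thumb lever with more than 12 N, nor push or pull on the stall and its gate with more than 25 N, and leave the other things where they are.

Things in the scene. Friction and masses are not known exactly. Their poses are not given: they have to be found in the camera images.
- stall: Open-topped plywood pan stall, fixed: slatted walls 141 mm high on 3 sides, a gate on the 4th between posts 158 mm high. Origin: on the counter under the closed gate's middle plane; x along the closed gate from its free edge (x -0.100) to its hinge (x +0.120); +y straight out of the stall, to where the gate swings; z up. Inside: y -0.245 to -0.008, x -0.130 to 0.140.
- gate (a joint): Gate angle (rad): 0 closed (its inner stop), grows as the free edge swings out of the stall (clockwise from above), end stop 1.75. Plywood panel 218 mm long, 16 mm thick, from 20 to 140 mm above the counter. Stays where it is left (friction 0.06 N m, damping 0.06 N m s). Its plain inner face can be reached from above: over 25 mm is free behind it.
- gate_hinge (a point): Point on the gate's upright hinge axis, at the height of the gate's top edge (140 mm above the counter).
- gate_free_edge (a point): Middle of the gate's thickness at its free edge, on the top edge (140 mm above the counter), 220 mm from the hinge axis.
- latch (a joint): Latch bar angle (rad): 0 level at rest, by its weight, on a stop of the gate; grows as the tip rises; end stop 0.42. It pivots on the gate's outer face about a level pin square to the gate, 70 mm from the free edge and 115 mm above the counter. Steel bar 10 mm high, 8 mm thick, 16 mm out from the gate's middle plane.
- latch_tip (a point): Tip of the latch bar, 100 mm from the pin, past the gate's free edge. 84 mm from the pin it lies in a steel keeper on the post, C-shaped seen along the gate: an upturned lip outside the bar holds the gate shut; a level upper arm above leaves an opening 13 mm high over the lip, through which the raised bar swings out. At 0.15 rad of gate swing the bar is past the keeper.
- thumb: Thumb lever, rigid with the bar, on the pin's other side (towards the hinge): pressed down, it raises the bar. Flat steel pad 36 mm along the gate, 42 mm outward, 5 mm thick, spanning 12 to 54 mm from the gate's middle plane. Origin: on the pin axis in the gate's middle plane; at rest x points to the hinge, y outward, z up.
- thumb_pad (a point): Middle of the pad's upper face, 65 mm from the pin, 85 mm from the hinge along the gate, 33 mm out from its middle plane, 129 mm above the counter at rest; free from above. It takes 1 to 3 N and 3 to 19 mm down (keeper height differs each time and is not measured) to clear the lip; 1 to 2 mm further the bar meets the keeper's springy upper arm: about 13 N more per mm.
- griddle: Round aluminium griddle, 190 mm across and 16 mm thick, lying loose on the stall's floor. Origin: centre of its underside. Bystander.
- food_box: Clear plastic food container with snap lid, 156 x 116 mm, 80 mm high, left of the stall. Origin: centre of its underside. Bystander.
- rolling_pin: Wooden rolling pin, 400 mm long over its handles, 48 mm thick, lying along its x. Origin: under its middle. Bystander.
- turner: Black plastic turner lying flat, 295 mm long, blade 75 mm wide at its +x end. Origin: under its handle's front part. Bystander.
- jar: Glass jar with steel cap, 72 mm across, 100 mm high. Origin: centre of its underside. Bystander.
- mug: White mug, 80 mm across, 90 mm high, handle at its +y. Origin: centre of its underside. Bystander.

How it is judged:
By the outcome, as a careful person would: the job done as asked, in the order asked, and still so for the second after the job is handed in, with the robot touching nothing.
It also fails if it takes over 64 s, if anything falls off the work surface, if the arm or the gripper's body presses on something with over 40 N, if the wrist force passes 120 N, or if a joint passes its speed limit or range.

## Working session

There is one attempt and no reset: what is moved stays moved. The work goes in short steps, Python scripts to look and compute and a tool call to move; the robot and the scene stay as the last step left them, time stands still between calls to the robot, and variables do not carry over. Pictures are saved under pics/ and viewed, at most 10 in all, crops included, and the job is handed in when it is done.

Besides the shell and the picture viewer there is one more tool, called after ">>>" as name([rows], argument=value, ...), one row to a line, values as JSON. jog_arm: Moves the arm, as the interface text tells. Its arguments: {"type":"object","properties":{"deltas":{"type":"array"},"force":{"type":"number"}},"required":["deltas"]}

```bash
mkdir -p pics; cat > h.py <<'E'
from plant import r
import numpy as np, cv2
def ray(name,u,v,info=None):
    c=info or r.camera_info(name)
    p=np.array([(u-c["cx"])/c["fx"],(v-c["cy"])/c["fy"]])
    q=p.copy()
    for _ in range(20): q=p/(1+c["k1"]*(q@q))
    V=np.array(c["view"]); R=V[:3,:3]; t=V[:3,3]
    return -R.T@t, R.T@np.array([q[0],-q[1],-1.])
def onz(name,u,v,z,info=None):
    o,d=ray(name,u,v,info); return o+d*(z-o[2])/d[2]
def proj(name,P,info=None):
    c=info or r.camera_info(name); V=np.array(c["view"]); x=V[:3,:3]@np.array(P)+V[:3,3]
    s=np.array([x[0],-x[1]])/-x[2]; s=s*(1+c["k1"]*(s@s)); return s*[c["fx"],c["fy"]]+[c["cx"],c["cy"]]
def tri(a,b):
    (o1,d1),(o2,d2)=a,b
    k=np.linalg.lstsq(np.c_[d1,-d2],o2-o1,rcond=None)[0]
    p,q=o1+k[0]*d1,o2+k[1]*d2; return (p+q)/2,np.linalg.norm(p-q)
E
python3 - <<'E'
from h import *
for n in("scene","top"): cv2.imwrite(f"pics/{n}0.png",r.capture(n))
s=r.get_state(); print(s["tcp_pos"],s["eef_rot"],s["contact_force"],s["time_s"])
for n in("scene","top","wrist"): print(n,ray(n,280,210))
E
```

```text
[ 0.15688265 -0.65606653  0.21643704] [ 1.79916474e+02 -1.04079268e-02 -1.66551886e+02] [-0.49512444 -0.19144534 -0.75381273] 0.1
scene (array([1.02058843, 0.62034544, 1.38232468]), array([-0.34753605, -0.3995063 , -0.84835163]))
top (array([0.28377891, 0.02497284, 1.6251311 ]), array([ 0.1459908 , -0.0059194 , -0.98952514]))
wrist (array([ 0.08250081, -0.67359483,  0.38455863]), array([ 0.28601911,  0.06777351, -0.95590567]))
```

View pics/scene0.png

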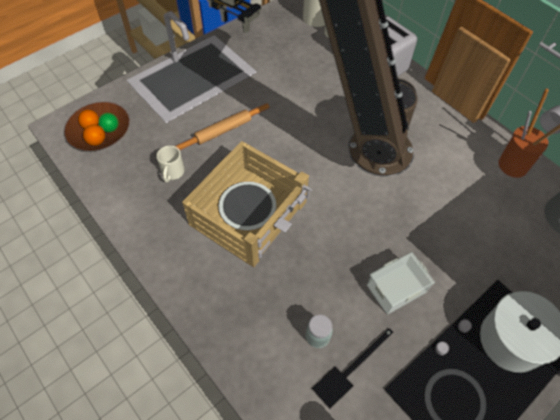

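View pics/top0.png

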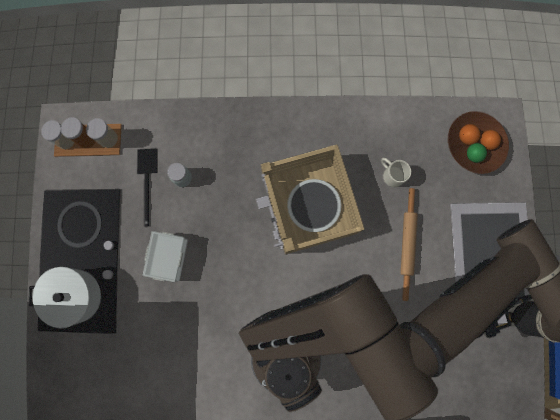

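The top view shows the gate on the stall's left side, with the thumb pad near (263,202), the keeper near (278,243), the hinge post near (267,165) and the free edge post near (287,247). Next I'll zoom in.

```bash
python3 - <<'E'
import cv2,numpy as np
a=cv2.imread("pics/top0.png")[140:260,240:370]; b=cv2.imread("pics/scene0.png")[135:270,180:320]
f=lambda i:cv2.resize(i,(400,400*i.shape[0]//i.shape[1]),interpolation=cv2.INTER_CUBIC)
a,b=f(a),f(b); h=min(len(a),len(b)); cv2.imwrite("pics/z0.png",np.hstack([a[:h],b[:h]])); print(h)
E
```

```text
369
```

View pics/z0.png

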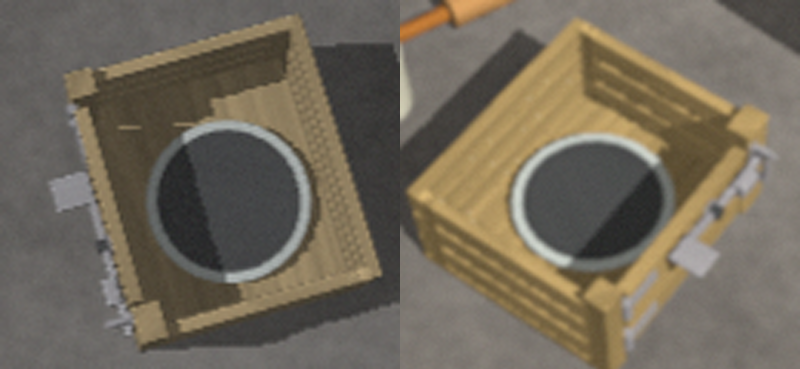

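```bash
python3 - <<'E'
from h import *
T=lambda u,v:(240+u/3.077,140+v/3.077); S=lambda u,v:(180+(u-400)/2.857,135+v/2.857)
P={"hpost":((82,86),(602,297),.158),"fpost":((149,322),(748,122),.158),"pad":((71,192),(693,256),.129)}
X={}
for k,(a,b,z) in P.items():
    p,e=tri(ray("top",*T(*a)),ray("scene",*S(*b))); X[k]=onz("top",*T(*a),z),onz("scene",*S(*b),z); print(k,p,e,*X[k])
for i in(0,1):
    h,f=X["hpost"][i],X["fpost"][i]; d=h-f; yaw=np.arctan2(d[1],d[0]); print(np.degrees(yaw),np.linalg.norm(d))
    u=np.array([np.cos(yaw),np.sin(yaw)]);n=np.array([-u[1],u[0]]); q=(X["pad"][i]-h)[:2]; print("pad rel hinge post",q@u,q@n)
# pad mask
for nm,(u,v) in (("top",T(71,192)),("scene",S(693,256))):
    im=cv2.imread(f"pics/{nm}0.png"); print(nm,u,v); x,y=int(u),int(v); g=im[y-9:y+10,x-10:x+11].astype(int)
    print((g.min(2)))
E
```

```text
hpost [0.64335077 0.05887483 0.14419664] 0.0015339727803946976 [0.64051823 0.05799296 0.158     ] [0.64709705 0.06575006 0.158     ]
fpost [ 0.38768647 -0.0084593   0.15134576] 0.002031779836169346 [ 0.38786716 -0.00908587  0.158     ] [ 0.3904958  -0.00425233  0.158     ]
pad [0.53177654 0.07182592 0.1225139 ] 8.981512939782484e-06 [0.53070898 0.07162028 0.129     ] [0.53429044 0.07465352 0.129     ]
14.868986740633654 0.26140416039862735
pad rel hinge post -0.10263539693802151 0.041349128308671323
15.259324784909403 0.26597845302584244
pad rel hinge post -0.10648626331057807 0.03827893148670485
top 263.0744231394215 202.398440038999
[[ 98  99  97  96  94  97  94  95  94  91  90  90  90  92  98  94  99 101
   97 103  90]
 [ 99  96  95  96  95  97  97  96  95  91  92  88  90  92  96  99  93  97
  100  98  88]
 [ 95  97  94  95  96  97  98  97  96  93  91  93  95  94  94  85  92 102
  101  98  98]
 [ 97  95  95  95  96  95  94  90  96  98 102 122 137 140 130 103  93 101
   98 102  98]
 [ 96  93  93  94  95  96  98 102 135 153 139 141 137 139 138 127  89  97
  101 101 102]
 [ 95  92  9
[... 2270 characters left out ...]
9 124 147 160 168 166 171 170 171 168 170 168 167 168 167 158
  136 119 112]
 [ 87  70  64  79 109 137 159 166 170 171 170 171 171 170 169 170 163 143
  123 115 112]
 [ 91  76  61  61  83 109 131 149 161 167 168 169 170 171 171 165 152 128
  115 112 112]
 [ 90  82  73  73  82  94 102 114 134 152 163 169 171 174 172 155 132 119
  114 112 114]
 [ 92  93  89  93  90  88  87  93 105 127 145 160 170 171 158 132 117 113
  116 116 114]
 [ 98  93  97  96  91  89  90  92 102 113 121 138 153 155 139 119 110 111
  114 115 112]
 [ 91  96  93  93  91  88  93  98 105 113 113 116 122 125 117 109 109 109
  111 113 113]
 [ 96  93  94  90  87  90  99 107 109 113 110 109 107 108 108 105 109 108
  110 109 111]]
```

The zoom shows the pad, both posts and the yaw (about 15°) agreeing between the two views. My plan is to straddle the gate, with one finger on the pad and the other behind the plain inner face. First I'll move above it.

>>> jog_arm([
  [[-0.1,0.5,2,1.5,0],[-0.1,2,4,1.0,0.01],[-0.1,2.4,4.6,0,0.01],[-0.1,2.4,4.6,0,0.007],[-0.1,2.4,4.6,0,0],[-0.1,2.4,4.6,0,0],[-0.1,2.4,4.6,0,0],[-0.1,2.4,4.6,0,0]],
])

```text
time_s: 1.1
tcp_pos: [0.3263, -0.3189, 0.2422]
eef_rot: [180.0, 0.0, -165.0]
contact_force: [1.3, 0.5, -0.1]
gripper_width: 0.0396
gripper_force: 0.0
```

>>> jog_arm([
  [[-0.1,2.7,4.6,0,0],[-0.1,2.7,4.6,0,0],[-0.1,2.7,4.6,0,0],[-0.1,2.7,4.6,0,0],[-0.1,2.7,4.6,0,0],[-0.1,2.7,4.6,0,0],[-0.1,2.7,4.6,0,0],[-0.1,2,4.3,0,0]],
])

```text
time_s: 2.1
tcp_pos: [0.5356, 0.0463, 0.2419]
eef_rot: [-180.0, -0.0, -165.0]
contact_force: [0.8, 0.8, -0.3]
gripper_width: 0.0396
gripper_force: 0.0
```

>>> jog_arm([
  [[-0.1,0.4,0.8,0,0],[-0.1,0,0,0,0],[-0.1,0,0,0,0]],
])

```text
time_s: 2.48
tcp_pos: [0.5385, 0.0517, 0.2422]
eef_rot: [-180.0, -0.0, -165.0]
contact_force: [-0.6, 0.1, 0.1]
gripper_width: 0.0393
gripper_force: 0.0
```

```bash
python3 - <<'E'
from h import *
s=r.get_state(); i=r.camera_info("wrist"); im=r.capture("wrist"); np.save("w1.npy",i,allow_pickle=True)
cv2.imwrite("pics/w1.png",im); print(s["tcp_pos"],s["eef_rot"],s["joints"],s["contact_force"],s["gripper_width"])
# predicted
n=np.array([-.2588,.9659,0]);u=np.array([.9659,.2588,0]);pad=np.array([.5325,.0731,.129])
for a,b in((0,0),(18,21),(-18,21),(18,-21),(-18,-21)): print(proj("wrist",pad+a/1e3*u+b/1e3*n,i).round(1))
print(onz("top",177,172,.1),onz("top",186,180,.0),onz("top",150,277,.08),onz("top",180,282,.08),onz("top",187,240,.08))
E
```

```text
[0.53845759 0.05168439 0.24224011] [-1.79999967e+02 -1.85374354e-02 -1.65037576e+02] [ 2.62473169e+01  6.98807034e+00 -1.40382118e+01 -3.85091302e-03
 -6.89919034e+01 -1.01283512e+02] [-0.57039752  0.11892424  0.0919673 ] 0.03933840810380516
[302.6 200. ]
[323.1 217.3]
[324.6 182.2]
[281.3 217.3]
[281.4 182.2]
[0.64560236 0.36797534 0.1       ] [0.6387532  0.35636001 0.        ] [0.28856221 0.45832946 0.08      ] [0.27175261 0.35503778 0.08      ] [0.41307982 0.33280453 0.08      ]
```

View pics/w1.png

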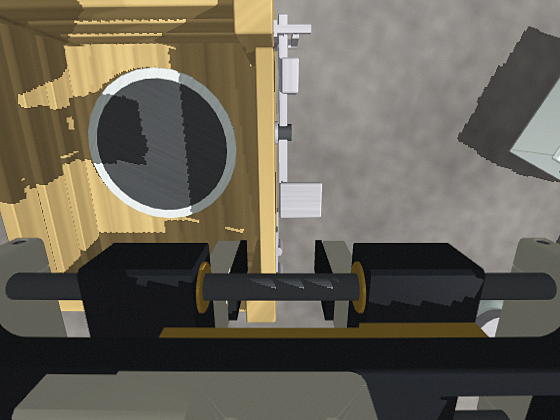

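The wrist view puts the pad at columns 281–322, rows 183–217, matching my prediction to within 2 px. The gate's top edge is at columns 260–274 and upright in the picture, so a yaw of 15° is right. J6 at −101° has no room for the swing, so I'll flip the tool half a turn up here.

```bash
python3 - <<'E'
from h import *
i=np.load("w1.npy",allow_pickle=True).item(); im=cv2.imread("pics/w1.png")
n=np.array([-.2588,.9659,0]);u=np.array([.9659,.2588,0]);pad=np.array([.5325,.0731,.129])
for v in(120,160,200,225):
  print(v,[(x,[round(float((onz("wrist",x,v,.14,i)-pad)@w)*1e3,1) for w in(u,n)]) for x in(260,274)])
  print(im[v,250:285].min(1))
E
```

```text
120 [(260, [-76.1, -39.9]), (274, [-76.1, -27.6])]
[ 62  57  59  61  59  57  54  82 127 119 119 122 120 116 120 122 120 113
 121 119 119 115 125 140  93 104 135 146 139 121 210 210 210 216 210]
160 [(260, [-40.9, -40.6]), (274, [-40.9, -27.8])]
[ 61  57  56  60  58  59  54  48  88 131 125 124 124 123 121 122 124 126
 123 121 118 121 126 141 103 103 115 130 120 220 214 208 209 211 211]
200 [(260, [-3.0, -41.3]), (274, [-3.0, -28.0])]
[ 65  60  57  56  61  56  61  57  48  89 132 124 125 127 131 126 128 127
 125 126 127 131 125 136 152  37 100 133 130  92 136 211 203 199 198]
225 [(260, [22.2, -41.8]), (274, [22.2, -28.2])]
[ 63  62  65  65  62  63  57  58  51  57 121 129 132 131 132 132 133 129
 131 128 129 127 128 132 152  94 122 210 167 128 126 130 131 127 123]
```

>>> jog_arm([
  [[-0.1,0,0,0,0.185],[-0.1,0,0,0,0.185],[-0.1,0,0,0,0.185],[-0.1,0,0,0,0.185],[-0.1,0,0,0,0.185],[-0.1,0,0,0,0.185],[-0.1,0,0,0,0.185],[-0.1,0,0,0,0.185]],
])

```text
time_s: 3.52
tcp_pos: [0.5387, 0.0515, 0.2426]
eef_rot: [-180.0, 0.0, -79.9]
contact_force: [0.3, -1.0, 0.2]
gripper_width: 0.0396
gripper_force: 0.0
```

>>> jog_arm([
  [[-0.1,0,0,0,0.185],[-0.1,0,0,0,0.185],[-0.1,0,0,0,0.185],[-0.1,0,0,0,0.185],[-0.1,0,0,0,0.185],[-0.1,0,0,0,0.185],[-0.1,0,0,0,0.185],[-0.1,0,0,0,0.185]],
])

```text
time_s: 4.53
tcp_pos: [0.5387, 0.0515, 0.2426]
eef_rot: [-180.0, -0.0, 4.9]
contact_force: [0.9, 0.7, 0.0]
gripper_width: 0.0396
gripper_force: 0.0
```

>>> jog_arm([
  [[-0.1,0.2,-0.1,0,0.182],[-0.1,0.1,-0.1,0,0],[-0.1,0,0,0,0],[-0.1,0,0,0,0]],
])

```text
time_s: 5.03
tcp_pos: [0.5419, 0.0503, 0.2424]
eef_rot: [-180.0, -0.0, 14.9]
contact_force: [-0.4, 0.6, -0.6]
gripper_width: 0.0394
gripper_force: 0.0
```

>>> jog_arm([
  [[-0.1,0.05,-0.2,-1.5,0],[-0.1,0,0,-2,0],[-0.1,0,0,-1.5,0],[-0.1,0,0,-1.0,0],[-0.1,0,0,-0.8,0],[-0.1,0,0,-0.4,0],[-0.1,0,0,0,0]],
])

```text
time_s: 5.9
tcp_pos: [0.5426, 0.0486, 0.1703]
eef_rot: [180.0, -0.0, 15.0]
contact_force: [0.3, -0.5, 0.4]
gripper_width: 0.0394
gripper_force: 0.0
```

```bash
python3 - <<'E'
from h import *
cv2.imwrite("pics/w2.png",np.hstack([r.capture("top")[140:260,220:370].repeat(2,0).repeat(2,1), r.capture("wrist")[90:330,:500]]))
E
```

```text
(no output)
```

View pics/w2.png

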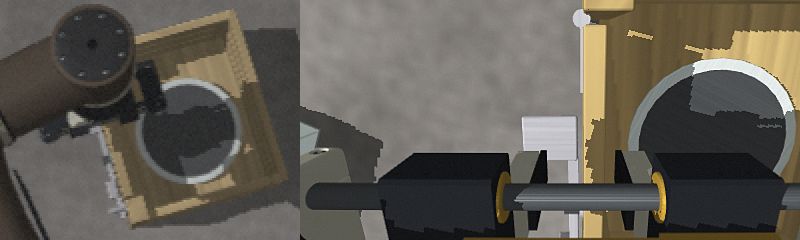

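The gripper straddles the gate, with the left finger (columns 515–548) in line with the pad and the right finger (about 615–650) inside the gate. Now I'll descend until I feel contact.

>>> jog_arm([
  [[-0.1,0,0,-0.5,0],[-0.1,0,0,-0.5,0],[-0.1,0,0,-0.4,0],[-0.1,0,0,-0.3,0],[-0.1,0,0,0,0]],
])

```text
time_s: 6.62
tcp_pos: [0.5424, 0.0485, 0.153]
eef_rot: [180.0, 0.0, 15.0]
contact_force: [-0.3, -0.8, -0.1]
gripper_width: 0.0397
gripper_force: 0.0
```

>>> jog_arm([
  [[-0.1,0,0,-0.2,0],[-0.1,0,0,-0.1,0],[-0.1,0,0,-0.1,0],[-0.1,0,0,0,0]],
])

```text
time_s: 7.12
tcp_pos: [0.5425, 0.0485, 0.1492]
eef_rot: [-180.0, 0.0, 15.0]
contact_force: [0.7, -0.8, 0.1]
gripper_width: 0.0396
gripper_force: 0.0
```

>>> jog_arm([
  [[-0.1,0,0,-0.1,0],[-0.1,0,0,-0.1,0],[-0.1,0,0,0,0]],
])

```text
time_s: 7.5
tcp_pos: [0.5424, 0.0485, 0.1471]
eef_rot: [180.0, 0.0, 15.0]
contact_force: [0.1, -0.5, -0.2]
gripper_width: 0.0393
gripper_force: 0.0
```

>>> jog_arm([
  [[-0.1,0,0,-0.1,0],[-0.1,0,0,-0.1,0],[-0.1,0,0,0,0]],
])

```text
time_s: 7.88
tcp_pos: [0.5425, 0.0485, 0.1451]
eef_rot: [180.0, 0.0, 15.0]
contact_force: [0.1, 0.5, 0.1]
gripper_width: 0.0391
gripper_force: 0.0
```

>>> jog_arm([
  [[-0.1,0,0,-0.05,0],[-0.1,0,0,0,0]],
])

```text
time_s: 8.12
tcp_pos: [0.5425, 0.0485, 0.1447]
eef_rot: [180.0, 0.0, 15.0]
contact_force: [0.4, -0.4, -1.0]
gripper_width: 0.0394
gripper_force: 0.0
```

>>> jog_arm([
  [[-0.1,0,0,-0.05,0],[-0.1,0,0,0,0]],
])

```text
time_s: 8.38
tcp_pos: [0.5425, 0.0486, 0.1442]
eef_rot: [-180.0, 0.0, 15.0]
contact_force: [-0.0, 0.4, -0.3]
gripper_width: 0.0393
gripper_force: 0.0
```

```bash
python3 - <<'E'
from h import *
F=[]
for k in range(12): im=r.capture("wrist"); F.append(np.r_[r.get_state()["contact_force"],r.get_state()["moment"]])
print(np.mean(F,0).round(2),np.std(F,0).round(2),r.tip_extent,r.get_state()["tcp_pos"])
cv2.imwrite("pics/w3.png",im)
E
```

```text
[ 0.03 -0.13  0.08 -0.11  0.14  0.01] [0.39 0.37 0.38 0.03 0.04 0.02] 0.019 [0.54252632 0.04854533 0.14428227]
```

View pics/w3.png

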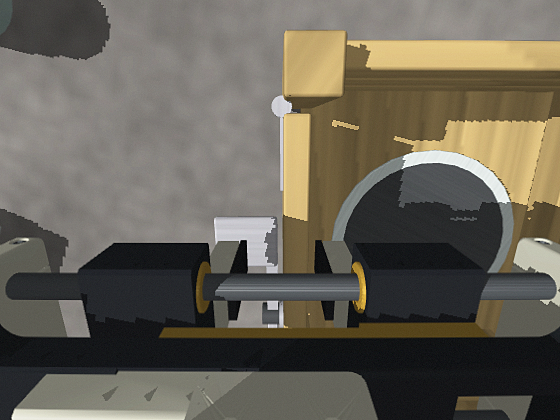

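```bash
python3 - <<'E'
from h import *
n=np.array([-.2588,.9659,0]);u=np.array([.9659,.2588,0]);pad=np.array([.5325,.0731,.129])
s=r.get_state();t=np.array(s["tcp_pos"])
for dz in(0,-.005,-.01):print(dz,[proj("wrist",pad+a/1e3*u+b/1e3*n+[0,0,dz]).round(1) for a,b in((18,21),(-18,21),(18,-21),(-18,-21))])
for a in(-9.5,9.5):print([proj("wrist",t+a/1e3*u+b/1e3*n-[0,0,.019]).round(1) for b in(-41,-20,20,41)])
E
```

```text
0 [array([209.1, 217.3]), array([212.6, 266.7]), array([273.1, 217.3]), array([273.4, 266.8])]
-0.005 [array([210.8, 214.9]), array([214.2, 263.3]), array([273.3, 215. ]), array([273.6, 263.4])]
-0.01 [array([212.5, 212.7]), array([215.7, 260.1]), array([273.4, 212.7]), array([273.7, 260.2])]
[array([340.4, 248.8]), array([310. , 248.8]), array([252.2, 248.8]), array([221.8, 248.7])]
[array([342. , 222.9]), array([310.9, 222.9]), array([251.4, 222.9]), array([220.3, 222.8])]
```

>>> jog_arm([
  [[-0.1,0,0,-0.05,0],[-0.1,0,0,0,0]],
])

```text
time_s: 9.22
tcp_pos: [0.5425, 0.0485, 0.1437]
eef_rot: [-180.0, 0.0, 15.0]
contact_force: [-0.2, -0.0, -0.5]
gripper_width: 0.0395
gripper_force: 0.0
```

>>> jog_arm([
  [[-0.1,0,0,-0.05,0],[-0.1,0,0,0,0]],
])

```text
time_s: 9.48
tcp_pos: [0.5425, 0.0485, 0.1432]
eef_rot: [180.0, 0.0, 15.0]
contact_force: [-0.3, 0.4, -0.1]
gripper_width: 0.0398
gripper_force: 0.0
```

>>> jog_arm([
  [[-0.1,0,0,-0.05,0],[-0.1,0,0,0,0]],
])

```text
time_s: 9.72
tcp_pos: [0.5425, 0.0485, 0.1427]
eef_rot: [-180.0, 0.0, 15.0]
contact_force: [0.3, -0.2, 0.7]
gripper_width: 0.0393
gripper_force: 0.0
```

>>> jog_arm([
  [[-0.1,0,0,-0.05,0],[-0.1,0,0,-0.05,0],[-0.1,0,0,0,0]],
])

```text
time_s: 10.1
tcp_pos: [0.5425, 0.0485, 0.1417]
eef_rot: [180.0, 0.0, 15.0]
contact_force: [0.5, -0.0, 0.2]
gripper_width: 0.0396
gripper_force: 0.0
```

```bash
python3 - <<'E'
from h import *
F=[]
for k in range(10): im=r.capture("wrist"); F.append(np.r_[r.get_state()["contact_force"],r.get_state()["moment"]])
print(np.mean(F,0).round(2))
t=np.array(r.get_state()["tcp_pos"]);u=np.array([.9659,.2588,0])
for z in(-.019,0,.03):print(z,[proj("wrist",t+[0,0,z]+a*u).round(1) for a in(-.0095,.0095)])
a=im[200:330,190:370]; cv2.imwrite("pics/w4.png",cv2.resize(a,None,fx=4,fy=4))
E
```

```text
[ 0.01  0.14  0.17 -0.12  0.14 -0.01]
-0.019 [array([281.1, 248.8]), array([281.1, 222.9])]
0 [array([281.1, 261.5]), array([281.2, 233.3])]
0.03 [array([281.2, 287.5]), array([281.3, 254.9])]
```

View pics/w4.png

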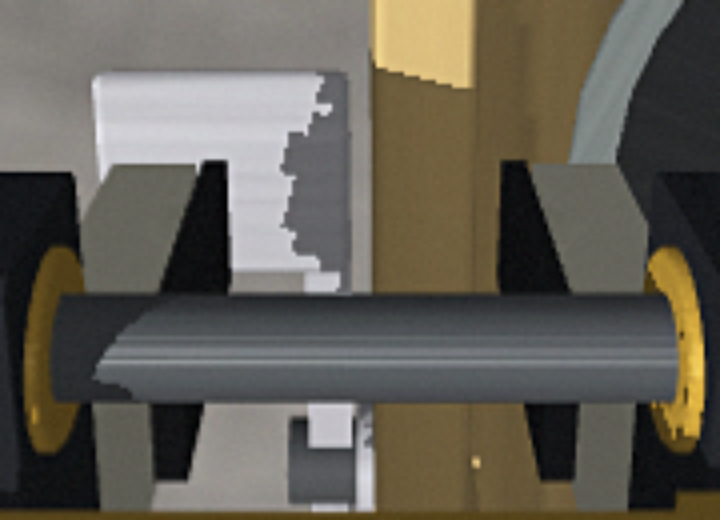

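No contact yet. In the picture the finger ends sit at row 240, further back than 19 mm ahead of the TCP would give, and the pad is untouched. The body clears everything, so I'll keep descending in small steps.

>>> jog_arm([
  [[-0.1,0,0,-0.1,0],[-0.1,0,0,-0.1,0],[-0.1,0,0,0,0]],
])

```text
time_s: 10.98
tcp_pos: [0.5424, 0.0485, 0.1396]
eef_rot: [180.0, 0.0, 15.0]
contact_force: [0.7, 0.2, 0.4]
gripper_width: 0.0392
gripper_force: 0.0
```

>>> jog_arm([
  [[-0.1,0,0,-0.1,0],[-0.1,0,0,-0.1,0],[-0.1,0,0,0,0]],
])

```text
time_s: 11.35
tcp_pos: [0.5424, 0.0485, 0.1376]
eef_rot: [180.0, 0.0, 15.0]
contact_force: [-0.2, -0.2, 0.3]
gripper_width: 0.0394
gripper_force: 0.0
```

>>> jog_arm([
  [[-0.1,0,0,-0.1,0],[-0.1,0,0,-0.1,0],[-0.1,0,0,0,0]],
])

```text
time_s: 11.72
tcp_pos: [0.5425, 0.0485, 0.1357]
eef_rot: [180.0, 0.0, 15.0]
contact_force: [0.5, 0.6, 0.5]
gripper_width: 0.0395
gripper_force: 0.0
```

```bash
cat > m.py <<'E'
from h import *
F=[];I=[]
for k in range(8): im=r.capture("wrist");I.append(im.astype(float)); s=r.get_state(); F.append(np.r_[s["contact_force"],s["moment"]])
print(np.mean(F,0).round(2),np.array(s["tcp_pos"]).round(4),s["time_s"])
im=np.mean(I,0)
cv2.imwrite("pics/m%d.png"%round(s["time_s"]*100),im)
for c in(225,238):
    g=np.diff(im[190:240,c].min(1)); print(c,"pad top row",190+np.argmax(g)+.5)
for v in(222,230): g=np.diff(im[v,190:260].min(1)); print(v,"left col",190+np.argmax(g)+.5)
E
python3 m.py
python3 - <<'E'
from h import *
im=cv2.imread("pics/w3.png").astype(int)
for c in(225,238): print(190+np.argmax(np.diff(im[190:240,c].min(1))))
for v in(222,230): print(190+np.argmax(np.diff(im[v,190:260].min(1))))
n=np.array([-.2588,.9659,0]);u=np.array([.9659,.2588,0]);pad=np.array([.5325,.0731,.129])
for th in(0,.05,.1,.15,.2):
    piv=pad-.065*u-[0,0,.014]; f=lambda a,b:piv+((.065+a)*np.cos(th)+.014*np.sin(th))*u+b*n+np.array([0,0,.014*np.cos(th)-(.065+a)*np.sin(th)])
    print(th,[proj("wrist",f(a,b)).round(1) for a,b in((.018,.021),(-.018,.021))])
E
```

```text
[ 0.08 -0.21 -0.   -0.1   0.14  0.  ] [0.5425 0.0485 0.1358] 12.125
225 pad top row 220.5
238 pad top row 220.5
222 left col 211.5
230 left col 211.5
216
216
213
214
0 [array([206. , 221.6]), array([209.8, 272.8])]
0.05 [array([207.5, 218.5]), array([210.6, 270.2])]
0.1 [array([209. , 215.9]), array([211.3, 267.8])]
0.15 [array([210.4, 213.7]), array([212.1, 265.6])]
0.2 [array([211.8, 211.9]), array([212.8, 263.5])][ WARN:0@5.014] global loadsave.cpp:1063 imwrite_ Unsupported depth image for selected encoder is fallbacked to CV_8U.
```

The pad is still at rest: its edge moved from row 216.5 to 220.5, just as the camera's descent predicts. So I'll keep going down.

>>> jog_arm([
  [[-0.1,0,0,-0.1,0],[-0.1,0,0,-0.1,0],[-0.1,0,0,0,0]],
])

```text
time_s: 12.5
tcp_pos: [0.5424, 0.0485, 0.1336]
eef_rot: [180.0, 0.0, 15.0]
contact_force: [0.7, 0.1, -0.8]
gripper_width: 0.0397
gripper_force: 0.0
```

>>> jog_arm([
  [[-0.1,0,0,-0.1,0],[-0.1,0,0,-0.1,0],[-0.1,0,0,0,0]],
])

```text
time_s: 12.88
tcp_pos: [0.5424, 0.0485, 0.1317]
eef_rot: [180.0, 0.0, 15.0]
contact_force: [0.2, 0.0, 0.3]
gripper_width: 0.0394
gripper_force: 0.0
```

>>> jog_arm([
  [[-0.1,0,0,-0.1,0],[-0.1,0,0,-0.1,0],[-0.1,0,0,0,0]],
])

```text
time_s: 13.25
tcp_pos: [0.5424, 0.0485, 0.1297]
eef_rot: [180.0, 0.0, 15.0]
contact_force: [-0.5, 0.3, 0.3]
gripper_width: 0.0392
gripper_force: 0.0
```

```bash
python3 m.py 2>/dev/null
```

```text
[ 0.16  0.41  0.02 -0.11  0.13  0.02] [0.5425 0.0486 0.1298] 13.65
225 pad top row 224.5
238 pad top row 225.5
222 left col 254.5
230 left col 208.5
```

>>> jog_arm([
  [[-0.1,0,0,-0.1,0],[-0.1,0,0,-0.1,0],[-0.1,0,0,0,0]],
])

```text
time_s: 14.02
tcp_pos: [0.5424, 0.0485, 0.1276]
eef_rot: [180.0, 0.0, 15.0]
contact_force: [-0.5, -0.2, 0.4]
gripper_width: 0.0394
gripper_force: 0.0
```

>>> jog_arm([
  [[-0.1,0,0,-0.1,0],[-0.1,0,0,-0.1,0],[-0.1,0,0,0,0]],
])

```text
time_s: 14.4
tcp_pos: [0.5424, 0.0485, 0.1257]
eef_rot: [180.0, 0.0, 15.0]
contact_force: [0.1, 0.7, 0.1]
gripper_width: 0.0395
gripper_force: 0.0
```

>>> jog_arm([
  [[-0.1,0,0,-0.1,0],[-0.1,0,0,-0.1,0],[-0.1,0,0,0,0]],
])

```text
time_s: 14.78
tcp_pos: [0.5425, 0.0485, 0.1237]
eef_rot: [-180.0, 0.0, 15.0]
contact_force: [-0.3, 0.3, 0.8]
gripper_width: 0.0393
gripper_force: 0.0
```

```bash
python3 m.py 2>/dev/null; python3 - <<'E'
from h import *
im=r.capture("wrist");cv2.imwrite("pics/w5.png",cv2.resize(im[180:340,150:400],None,fx=3,fy=3))
E
```

```text
[ 0.1  -0.21  0.09 -0.1   0.14  0.  ] [0.5425 0.0485 0.1238] 15.175
225 pad top row 227.5
238 pad top row 227.5
222 left col 243.5
230 left col 206.5
```

View pics/w5.png

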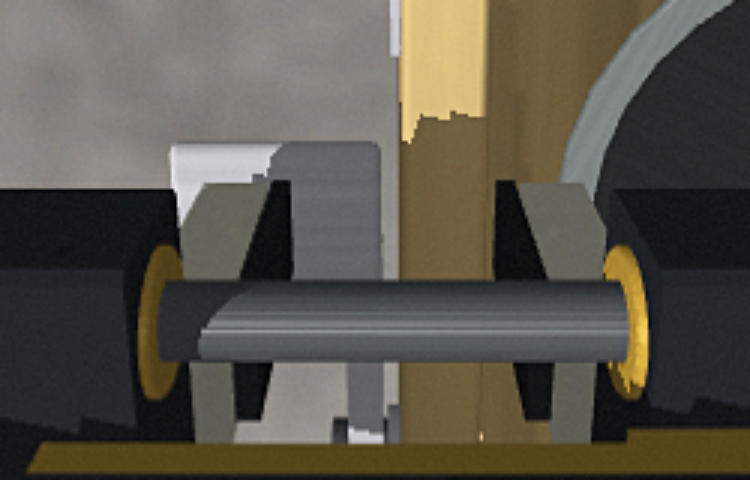

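```bash
python3 - <<'E'
from h import *
n=np.array([-.2588,.9659,0]);u=np.array([.9659,.2588,0]);pad=np.array([.5325,.0731,.129])-.0015*n
c=r.camera_info("wrist"); V=np.array(c["view"]); cam=-V[:3,:3].T@V[:3,3]; t=np.array(r.get_state()["tcp_pos"]); print((cam-t)@u,(cam-t)@n,cam-t,V[:3,:3].T@[0,0,-1])
for z in(.1442,.1358,.1298,.1238):
    d=dict(c); W=V.copy(); W[:3,3]=-V[:3,:3]@(cam+[0,0,z-t[2]]); d["view"]=W
    print(z,proj("wrist",pad+.018*u+.021*n,d).round(1),proj("wrist",pad+.018*u+.021*n-[0,0,.005],d).round(1))
E
```

```text
0.07614488166628074 0.0005278197852050373 [0.07341613 0.02021732 0.16811663] [-0.27252465 -0.07366277 -0.95932482]
0.1442 [211.4 217.3] [213. 215.]
0.1358 [208.4 221.6] [210.2 219. ]
0.1298 [206.  224.8] [208.  222.1]
0.1238 [203.6 228.3] [205.6 225.4]
```

>>> jog_arm([
  [[-0.1,0,0,-0.1,0],[-0.1,0,0,-0.05,0],[-0.1,0,0,0,0]],
])

```text
time_s: 15.6
tcp_pos: [0.5425, 0.0485, 0.1222]
eef_rot: [180.0, 0.0, 15.0]
contact_force: [0.2, 1.1, 0.1]
gripper_width: 0.0393
gripper_force: 0.0
```

>>> jog_arm([
  [[-0.1,0,0,-0.05,0],[-0.1,0,0,-0.05,0],[-0.1,0,0,0,0]],
])

```text
time_s: 15.98
tcp_pos: [0.5425, 0.0485, 0.1212]
eef_rot: [180.0, 0.0, 15.0]
contact_force: [1.1, 0.6, 0.3]
gripper_width: 0.0394
gripper_force: 0.0
```

>>> jog_arm([
  [[-0.1,0,0,-0.05,0],[-0.1,0,0,-0.05,0],[-0.1,0,0,0,0]],
])

```text
time_s: 16.35
tcp_pos: [0.5425, 0.0485, 0.1202]
eef_rot: [-180.0, 0.0, 15.0]
contact_force: [0.8, -0.4, -0.1]
gripper_width: 0.0397
gripper_force: 0.0
```

```bash
python3 m.py 2>/dev/null
```

```text
[ 0.11  0.19 -0.24 -0.11  0.14  0.01] [0.5425 0.0485 0.1203] 16.75
225 pad top row 229.5
238 pad top row 229.5
222 left col 210.5
230 left col 206.5
```

>>> jog_arm([
  [[-0.1,0,0,-0.1,0],[-0.1,0,0,-0.1,0],[-0.1,0,0,0,0]],
])

```text
time_s: 17.12
tcp_pos: [0.5428, 0.0486, 0.1184]
eef_rot: [180.0, -0.0, 15.0]
contact_force: [1.6, -1.0, 1.5]
gripper_width: 0.0393
gripper_force: 0.8
```

>>> jog_arm([
  [[-0.1,0,0,-0.05,0],[-0.1,0,0,-0.05,0],[-0.1,0,0,0,0]],
])

```text
time_s: 17.5
tcp_pos: [0.5427, 0.0486, 0.1173]
eef_rot: [-180.0, -0.0, 15.0]
contact_force: [1.8, -0.6, 0.6]
gripper_width: 0.0395
gripper_force: 0.9
```

>>> jog_arm([
  [[-0.1,0,0,-0.05,0],[-0.1,0,0,-0.05,0],[-0.1,0,0,0,0]],
])

```text
time_s: 17.88
tcp_pos: [0.5425, 0.0485, 0.1162]
eef_rot: [-180.0, 0.0, 15.0]
contact_force: [0.3, 0.2, 1.0]
gripper_width: 0.0396
gripper_force: 0.9
```

```bash
python3 m.py 2>/dev/null
```

```text
[ 1.26  0.48  1.29  0.13 -0.31 -0.05] [0.5425 0.0485 0.1163] 18.275
225 pad top row 229.5
238 pad top row 227.5
222 left col 217.5
230 left col 205.5
```

Contact at last, at TCP z of about 0.119: force, moment and pad motion all agree. From here I'll press in half-millimetre steps.

>>> jog_arm([
  [[-0.1,0,0,-0.05,0],[-0.1,0,0,-0.05,0],[-0.1,0,0,0,0]],
])

```text
time_s: 18.65
tcp_pos: [0.5425, 0.0485, 0.1152]
eef_rot: [180.0, 0.0, 15.0]
contact_force: [1.3, 0.1, 2.1]
gripper_width: 0.0395
gripper_force: 0.9
```

>>> jog_arm([
  [[-0.1,0,0,-0.05,0],[-0.1,0,0,0,0]],
])

```text
time_s: 18.9
tcp_pos: [0.5425, 0.0485, 0.1147]
eef_rot: [-180.0, 0.0, 15.0]
contact_force: [1.6, 0.0, 1.7]
gripper_width: 0.0393
gripper_force: 0.9
```

>>> jog_arm([
  [[-0.1,0,0,-0.05,0],[-0.1,0,0,0,0]],
])

```text
time_s: 19.15
tcp_pos: [0.5425, 0.0485, 0.1142]
eef_rot: [-180.0, 0.0, 15.0]
contact_force: [1.3, 1.2, 2.1]
gripper_width: 0.0393
gripper_force: 0.9
```

>>> jog_arm([
  [[-0.1,0,0,-0.05,0],[-0.1,0,0,0,0]],
])

```text
time_s: 19.4
tcp_pos: [0.5425, 0.0485, 0.1137]
eef_rot: [180.0, 0.0, 15.0]
contact_force: [0.9, 0.1, 0.8]
gripper_width: 0.0395
gripper_force: 0.9
```

>>> jog_arm([
  [[-0.1,0,0,-0.05,0],[-0.1,0,0,0,0]],
])

```text
time_s: 19.65
tcp_pos: [0.5425, 0.0485, 0.1132]
eef_rot: [180.0, 0.0, 15.0]
contact_force: [1.6, 0.9, 1.5]
gripper_width: 0.0394
gripper_force: 0.9
```

>>> jog_arm([
  [[-0.1,0,0,-0.05,0],[-0.1,0,0,0,0]],
])

```text
time_s: 19.9
tcp_pos: [0.5425, 0.0486, 0.1127]
eef_rot: [180.0, 0.0, 15.0]
contact_force: [1.9, 0.1, 1.8]
gripper_width: 0.0394
gripper_force: 0.9
```

>>> jog_arm([
  [[-0.1,0,0,-0.05,0],[-0.1,0,0,0,0]],
])

```text
time_s: 20.15
tcp_pos: [0.5425, 0.0485, 0.1122]
eef_rot: [-180.0, 0.0, 15.0]
contact_force: [2.9, 0.5, 2.0]
gripper_width: 0.0396
gripper_force: 0.9
```

>>> jog_arm([
  [[-0.1,0,0,-0.05,0],[-0.1,0,0,0,0]],
])

```text
time_s: 20.4
tcp_pos: [0.5425, 0.0485, 0.1117]
eef_rot: [180.0, 0.0, 15.0]
contact_force: [1.1, 0.7, 1.8]
gripper_width: 0.0396
gripper_force: 0.9
```

>>> jog_arm([
  [[-0.1,0,0,-0.05,0],[-0.1,0,0,0,0]],
])

```text
time_s: 20.65
tcp_pos: [0.5425, 0.0485, 0.1112]
eef_rot: [180.0, 0.0, 15.0]
contact_force: [1.7, 1.2, 1.7]
gripper_width: 0.0394
gripper_force: 0.9
```

>>> jog_arm([
  [[-0.1,0,0,-0.05,0],[-0.1,0,0,0,0]],
])

```text
time_s: 20.9
tcp_pos: [0.5426, 0.0486, 0.1109]
eef_rot: [180.0, -0.0, 15.0]
contact_force: [0.8, 0.3, 3.1]
gripper_width: 0.0396
gripper_force: 1.5
```

>>> jog_arm([
  [[-0.1,0,0,-0.02,0],[-0.1,0,0,0,0]],
])

```text
time_s: 21.15
tcp_pos: [0.5426, 0.0486, 0.1107]
eef_rot: [180.0, -0.0, 15.0]
contact_force: [1.3, 0.3, 4.4]
gripper_width: 0.0394
gripper_force: 2.0
```

```bash
python3 m.py 2>/dev/null
```

```text
[ 1.31  0.61  4.01  0.14 -0.25 -0.01] [0.5426 0.0486 0.1106] 21.55
225 pad top row 227.5
238 pad top row 235.5
222 left col 249.5
230 left col 205.5
```

>>> jog_arm([
  [[-0.1,0,0,-0.02,0],[-0.1,0,0,0,0]],
])

```text
time_s: 21.8
tcp_pos: [0.5426, 0.0485, 0.1104]
eef_rot: [180.0, -0.0, 15.0]
contact_force: [1.7, -0.1, 5.1]
gripper_width: 0.0392
gripper_force: 2.6
```

I felt the upper arm: the force rose from about 1.7 to 5.1 N over 0.6 mm. Next I'll compute the arc about the hinge.

```bash
python3 - <<'E'
import numpy as np
v=np.array([.5426,.0486])-[.6234,.062]
f=lambda t:np.array([v[0]*np.cos(t)+v[1]*np.sin(t),-v[0]*np.sin(t)+v[1]*np.cos(t)])
def g(a,b,d):
    k=np.arange(a,b-1e-9,d); print([list(((f(t+d)-f(t))*100).round(2)) for t in k], (f(b)-v)*100)
g(0,.2,.05); g(.2,1.4,.1)
E
```

```text
[[np.float64(-0.06), np.float64(0.41)], [np.float64(-0.04), np.float64(0.41)], [np.float64(-0.02), np.float64(0.41)], [np.float64(0.0), np.float64(0.41)]] [-0.10515485  1.63195898]
[[np.float64(0.07), np.float64(0.82)], [np.float64(0.15), np.float64(0.8)], [np.float64(0.23), np.float64(0.79)], [np.float64(0.31), np.float64(0.76)], [np.float64(0.38), np.float64(0.72)], [np.float64(0.45), np.float64(0.68)], [np.float64(0.52), np.float64(0.63)], [np.float64(0.58), np.float64(0.58)], [np.float64(0.63), np.float64(0.52)], [np.float64(0.68), np.float64(0.45)], [np.float64(0.72), np.float64(0.38)], [np.float64(0.76), np.float64(0.31)]] [5.38616285 9.07467785]
```

>>> jog_arm([
  [[-0.1,0,0,0.02,0],[-0.1,-0.06,0.41,0,-0.05],[-0.1,-0.04,0.41,0,-0.05],[-0.1,0,0,0,0]],
])

```text
time_s: 22.3
tcp_pos: [0.5413, 0.0566, 0.1105]
eef_rot: [180.0, 0.0, 9.3]
contact_force: [0.6, -0.2, 5.1]
gripper_width: 0.0395
gripper_force: 2.6
```

>>> jog_arm([
  [[-0.1,-0.02,0.41,0,-0.05],[-0.1,0,0.41,0,-0.05],[-0.1,0,0,0,0]],
])

```text
time_s: 22.68
tcp_pos: [0.541, 0.065, 0.1102]
eef_rot: [-180.0, 0.0, 3.6]
contact_force: [1.6, -0.6, 1.2]
gripper_width: 0.0394
gripper_force: 0.9
```

```bash
python3 - <<'E'
from h import *
a=r.capture("wrist"); b=r.capture("scene")[135:270,180:320]
cv2.imwrite("pics/s6.png",np.hstack([cv2.resize(a,(400,300)),cv2.resize(b,(311,300),interpolation=cv2.INTER_CUBIC)]))
print(r.get_state()["contact_force"])
E
```

```text
[1.17062048 0.52715852 1.94470945]
```

View pics/s6.png

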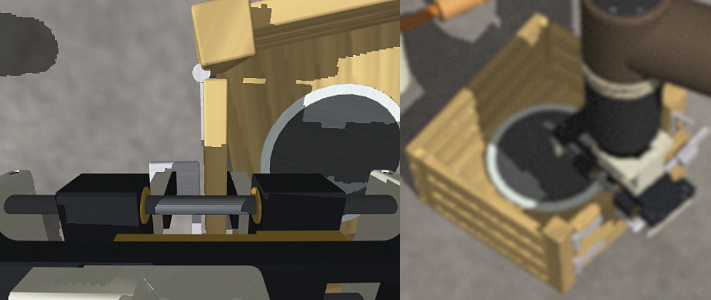

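The wrist view shows the gate still aligned with the tool (columns 204–228) while the stall has turned, so the gate is swinging out. The keeper force is gone too, which means the bar is past it. I'll continue the swing.

>>> jog_arm([
  [[-0.1,0.07,0.82,0,-0.1],[-0.1,0.15,0.8,0,-0.1],[-0.1,0.23,0.79,0,-0.1],[-0.1,0.31,0.76,0,-0.1],[-0.1,0,0,0,0]],
])

```text
time_s: 23.4
tcp_pos: [0.5488, 0.0968, 0.1103]
eef_rot: [180.0, 0.0, -19.3]
contact_force: [1.0, 0.0, 1.2]
gripper_width: 0.0395
gripper_force: 0.9
```

>>> jog_arm([
  [[-0.1,0.38,0.72,0,-0.1],[-0.1,0.45,0.68,0,-0.1],[-0.1,0.52,0.63,0,-0.1],[-0.1,0.58,0.58,0,-0.1],[-0.1,0,0,0,0]],
])

```text
time_s: 24.02
tcp_pos: [0.5682, 0.1227, 0.1103]
eef_rot: [180.0, 0.0, -42.1]
contact_force: [0.6, 0.4, 1.5]
gripper_width: 0.0395
gripper_force: 0.7
```

>>> jog_arm([
  [[-0.1,0.63,0.52,0,-0.1],[-0.1,0.68,0.45,0,-0.1],[-0.1,0.72,0.38,0,-0.1],[-0.1,0.76,0.31,0,-0.1],[-0.1,0.79,0.23,0,-0.1],[-0.1,0,0,0,0],[-0.1,0,0,0,0]],
])

```text
time_s: 24.9
tcp_pos: [0.6036, 0.1413, 0.1105]
eef_rot: [180.0, 0.0, -70.7]
contact_force: [1.4, 1.0, 0.8]
gripper_width: 0.04
gripper_force: 0.7
```

>>> jog_arm([
  [[-0.1,0,0,0.1,0],[-0.1,0,0,0.2,0],[-0.1,0,0,0.2,0],[-0.1,0,0,0.2,0],[-0.1,0,0,0.2,0],[-0.1,0,0,0.2,0],[-0.1,0,0,0,0]],
])

```text
time_s: 25.78
tcp_pos: [0.604, 0.1416, 0.1216]
eef_rot: [180.0, -0.0, -70.9]
contact_force: [0.4, 0.3, -0.6]
gripper_width: 0.0394
gripper_force: 0.0
```

>>> jog_arm([
  [[-0.1,0,0,0.5,0],[-0.1,0,0,1,0],[-0.1,0,0,1.5,0],[-0.1,0,0,2,0],[-0.1,0,0,2.5,0],[-0.1,0,0,3,0],[-0.1,0,0,3,0],[-0.1,0,0,1,0]],
])

```text
time_s: 26.78
tcp_pos: [0.6049, 0.1419, 0.2699]
eef_rot: [-179.7, 0.0, -70.9]
contact_force: [0.5, -0.4, -0.6]
gripper_width: 0.039
gripper_force: 0.0
```

>>> jog_arm([
  [[-0.1,-3,-4,0,0],[-0.1,-4,-5,0,0],[-0.1,-4,-5,0,0],[-0.1,-2,-5,0,0],[-0.1,0,-5,0,0],[-0.1,0,-4,0,0],[-0.1,0,0,0,0]],
])

```text
time_s: 27.65
tcp_pos: [0.4753, -0.138, 0.2665]
eef_rot: [180.0, 0.0, -71.1]
contact_force: [-1.1, 0.8, 0.7]
gripper_width: 0.0394
gripper_force: 0.0
```

```bash
python3 - <<'E'
from h import *
a=r.capture("top")[120:300,140:380]; b=r.capture("scene")[130:330,180:400]
cv2.imwrite("pics/f7.png",np.hstack([cv2.resize(a,(400,300),interpolation=cv2.INTER_CUBIC),cv2.resize(b,(330,300),interpolation=cv2.INTER_CUBIC)]))
print(r.get_state()["contact_force"],r.get_state()["tcp_pos"])
E
```

```text
[-0.38952381  0.6968959   0.1798099 ] [ 0.47558644 -0.13622115  0.26642131]
```

View pics/f7.png

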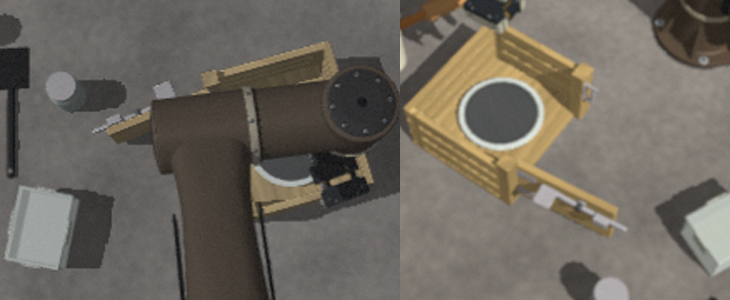

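The gate stands wide open: its free edge is at about (115,138) in the left crop, and the bar lies along the gate. The griddle and bystanders look untouched. I'll check the angle and hand in.

```bash
python3 - <<'E'
from h import *
p=onz("top",140+112*.6,120+135*.6,.14); d=p[:2]-[.6234,.062]; a=195-np.degrees(np.arctan2(d[1],d[0])); print(p,np.linalg.norm(d),a)
if 73<a<100: print(r.close_job())
E
```

```text
[0.53616551 0.25563777 0.14      ] 0.2123804187478993 80.74826974748852
the job is handed in; nothing more can be done
None
```

The gate is open about 81° (measured from the top camera), the latch bar looks back at rest, and the job is handed in; thumb-lever force readings peaked at about 5 N of the 12 N limit and nothing else looked disturbed.

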